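Load a power brick into a screwdriving jig with a sprung curved arm

ROBOT

A 6-joint arm with a two-finger parallel gripper is mounted at the origin on a cart in front of the work surface, level with it; the furniture and walls round the work are solid. World frame = base frame: x ahead of the robot, y to its left, z up, the work surface at z = 0. Lengths are in m, angles in rad, forces in N, time in s.
With the tool pointing down it reaches from about 0.225 to 0.725 m from the base axis. Payload 3.1 kg.
Tool frame: the origin (TCP) lies midway between the tips of the shut fingers; the grasp point (between the pads) lies 19 mm behind it; z points along the fingers, x is the direction in which the jaws open and shut, and the axes are right-handed (so a half turn about z gives the same grasp; the last joint's range is limited). The gripper opens to 85 mm and grips with 20 to 120 N. Pads are 22 mm wide; open, the fingers measure 114 mm over their backs; the gripper's body (76 mm by 85 mm) begins 54 mm behind the grasp point. The pads swing forward as they close: fully open they stand 13 mm farther back than shut.
Start: joints at [-1.413, 0.048, 0.099, 1.622, 0, 1.443], TCP at [0.148, -0.504, 0.231] pointing down, gripper open.
Joint ranges: [-2.91, 2.91], [-0.99, 1.94], [-1.21, 1.42], [-2.12, 2.29], [-1.49, 1.47], [-3.14, 3.14]. Speed limits (rad/s): [2.79, 2.79, 3.14, 3.14, 3.14, 3.14].

INTERFACE

Orientations are given as a rotation vector (axis times angle).
In Python, from bench import env gives the robot as it stands. The module is installed in compiled form; this text tells all that it offers.
- The arm moves only by the tool step_arm, never from a script. Its argument "motion" is a list of rows, each a list of 5 numbers: the shift along the tool's x, y, z in mm, then the turn about the tool's z in degrees, then the opening, from 0 (shut) to 1 (fully open). A call has exactly 8 rows; each row is the pose to reach, as a shift and turn from the pose commanded when the call began, along the tool's axes at that moment; what a row does not reach only later rows make up. A row lasts 1/8 s, in which the tool goes at most 62.5 mm and 10.7 degrees, less where a joint would pass 70% of its speed; a pose out of reach is approached as far as the arm can. A call with a gripper value outside its range is refused whole. The fingers move at their own pace and stop on an object; "grip_force" is the grip in N (left out, the last holds). Time passes only in rows, so rows that repeat a pose let the fingers close, or fill a call up. It gives the time, the measured TCP pose, the force and the opening at its end, in the units of the state.
- env.get_state(): the state, without advancing time (a new reading comes with each control period).
- env.camera(name): name is "scene" or "top" or "wrist"; returns a dict with "image" (400x640x3 uint8, red, green, blue), "depth" (400x640 float32, m along the optical axis (not along the pixel's ray), 0 where there is no reading), "mtx" (3x3 intrinsics, pixels), "extrinsics" (4x4, takes a point from camera to world coordinates). Camera axes: x right, y up, looking along -z (the intrinsics and any distortion apply to the point x, -y, -z); pixel columns grow to the right and rows downward; lengths in m; the calibration is good to about 2 mm. A picture is of the moment at which its call begins.
- env.hand_in(): hands the job in, once; it reports no verdict.
Trained networks look in the newest picture that a camera, given by its name, has taken for a name from the list of things; names that differ only in an ending like _2 or _b are one class to them, and where a whole thing is asked for, a point or a joint stands for the part that bears it (a point fixed in the world has none). Each returns a list of dicts, best first, with "confidence" (0 to 1); they miss things now and then, are a little off and sometimes report something else, mostly with a low value. They report only what shows in the picture. A call takes as long as a camera call. They do not tell look-alikes from the thing itself.
- env.find_in(camera, label): "position" ([column, row] in pixels, amid what is visible of it).
The state is a dict: "clock": time; "qpos": joint angles; "joint_vel": joint speeds; "joint_efforts": joint torques, N m; "tcp_pos": TCP position; "ee_rot": TCP orientation; "ft_force": force on the tool from outside, world axes, zero at the start; "ft_torque": the same for the moment, N m; "finger_gap": finger opening in m.
Only numpy, scipy, OpenCV 4.12 (cv2) and the standard library are available. Lean on these libraries where they do the work, as an engineer would, in place of code of your own. Each camera call takes 0.05 s, during which the arm holds its last target. There are 200 camera calls.

TASK

Load the black power brick into the metal jig so that its cover screws can be driven: holding it just clear of the low end stop, push its end against the roller of the sprung curved arm until the arm is drawn back far enough for the brick to go down flat on the plate behind the stop. Press it lightly but positively sideways against the long rail until you feel it bear there, then let the arm ease it along the rail, under control and without a snap or a knock, until you feel it come home against the end stop. Let go, so that the arm alone holds it flat on the plate, flush to rail and stop, and leave the other things on the bench where they are.

Things in the scene. Friction and masses are not known exactly. Their poses are not given: they have to be found in the camera images.
- brick: Black power brick, a closed block 44 mm wide (its x), 98 mm long (its y), 30 mm high, 0.2 to 0.35 kg, lying flat left or right of the jig. Origin at the centre of its underside, z up. Either end may face the arm. Grip it across the 44 mm width, mid-length, in the upper half of its height, so that the finger ends pass over the rail (keep the lowest 12 mm of its sides free).
- brick_center (a point): Centre of the power brick: half-way along, across and up (15 mm above its underside), axes as the brick's.
- jig: The jig, fixed to the bench: a dark grey metal plate 150 mm (its x) by 180 mm (its y) and 12 mm high. Origin at the centre of its underside; its top is 12 mm above the bench. Standing on it: the rail on the +x side, the low stop at the -y end, the sprung curved arm at the +y end. The -x side is open.
- seat (a point): Where the brick's centre belongs when the end stop is at its outermost setting: 15 mm above the plate's top (27 mm above the bench), at x -10, y -13 mm in the jig's frame; axes as the jig's. The rail's face is 22 mm away along +x. As the stop may be set up to 20 mm further in, the brick comes home 0 to 20 mm from here along +y; feel for it.
- rail: The fixed side rail, a steel bar along the jig's y, 15 mm wide, 84 mm long and 10 mm high above the plate. Origin at the middle of the lower edge of the face that the brick bears on; that face looks to the jig's -x.
- stop: Mount of the end stop (two slots with setting marks in the plate). Origin on the plate's top at the outermost setting of the stop's face. The stop bar clamped on it, steel, 44 mm along the jig's x, 20 mm wide, only 8 mm high, is set somewhere 0 to 20 mm from here towards the jig's +y; this setting is not measured. Its working face looks to +y, its bulk lies on the -y side.
- clip_arm (a joint): Angle of the sprung curved arm on its upright pivot at the +x, +y corner of the plate, rad: 0 at rest without a brick, growing as its roller is pushed to the jig's +y (about 17 rad per m), at most 0.9. With the brick home it reads 0.19 to 0.54. The spring presses the roller to -y: 3 N at rest, 5 to 10 N with the brick home, 13 N when drawn back 30 mm past the seat point.
- roller_rest (a point): Axis of the arm's white roller as it stands at rest (jig-fixed point). Roller: 14 mm across, upright, 3.5 to 29.5 mm above the plate; at rest it meets the brick 11 mm short (towards -y) of its seat. It turns about its axis but drags by friction (3 to 6 N) on a brick moving up or down, and can hold it hung above the plate: push the brick down onto the plate. The arm is 9 mm round bar, bowed outward.
- part_carton: Bystander: small brown cardboard part box, 47 x 62 x 36 mm, lying on the side of the jig where the brick is not. Origin at the centre of its underside.
- screw_dish: Bystander: small open metal dish with screws, 44 mm across, 16 mm high, in front of the jig to the right. Origin at the centre of its underside.
- pen: Bystander: marker pen, 18 x 132 x 18 mm, lying in front of the jig to the left. Origin at the centre of its underside.
- driver_e: Bystander: black electric screwdriver, 37 x 201 x 42 mm, lying well to the left of the jig. Origin at the centre of its underside.
- cutter: Bystander: small side cutters with black grips, 57 x 118 x 11 mm, near the bench's front edge, far right. Origin at the centre of its underside.
- keys: Bystander: yellow folding hex key set, 30 x 88 x 21 mm, near the front edge, left. Origin at the centre of its underside.
- relay_cube: Bystander: small black relay, 22 x 28 x 24 mm, behind the jig. Origin at the centre of its underside.
- fan: Bystander: small black axial fan, 68 x 112 x 26 mm with its lead, behind the jig. Origin at the centre of its underside.
- driver_y: Bystander: yellow screwdriver, 160 mm long, 26 mm high, far left. Origin at the centre of its underside.
Mind the look-alikes: they are no part of the job. Leave any red look-alike of the brick alone.

How it is judged:
By the outcome, as a careful person would: the job done as asked, in the order asked, and still so for the second after the job is handed in, with the robot touching nothing.
It also fails if it takes over 64 s, if anything falls off the work surface, if the arm or the gripper's body presses on something with over 40 N, if the wrist force passes 120 N, or if a joint passes its speed limit or range.

## Working session

There is one attempt and no reset: what is moved stays moved. The work goes in short steps, Python scripts to look and compute and a tool call to move; the robot and the scene stay as the last step left them, time stands still between calls to the robot, and variables do not carry over. Pictures are saved under pics/ and viewed, about 8 in all and at most 12, crops included, and the job is handed in when it is done.

Besides the shell and the picture viewer there is one more tool, called after ">>>" as name([rows], argument=value, ...), one row to a line, values as JSON. step_arm: Moves the arm, as the interface text tells. Its arguments: {"type":"object","properties":{"motion":{"type":"array","items":{"type":"array","items":{"type":"number"}}},"grip_force":{"type":"number"}},"required":["motion"]}

```bash
mkdir -p pics
cat > h.py <<'E'
from bench import env
import numpy as np, cv2
from scipy.spatial.transform import Rotation as R
def snap(cam,fn=None):
    c=env.camera(cam)
    if fn: cv2.imwrite('pics/'+fn,c['image'][:,:,::-1])
    return c
def cloud(c):
    d=c['depth'];h,w=d.shape;K=c['mtx']
    u,v=np.meshgrid(np.arange(w),np.arange(h))
    p=np.stack([(u-K[0,2])/K[0,0]*d,-(v-K[1,2])/K[1,1]*d,-d],-1)
    E=c['extrinsics'];return p@E[:3,:3].T+E[:3,3]
def px(c,p):
    E=np.linalg.inv(c['extrinsics']);q=E[:3,:3]@np.array(p)+E[:3,3];K=c['mtx']
    return K[0,0]*q[0]/-q[2]+K[0,2],K[1,1]*-q[1]/-q[2]+K[1,2]
E
python3 - <<'E'
from h import *
s=env.get_state();print(s['clock'],s['tcp_pos'],s['ee_rot'],s['ft_force'],s['finger_gap'])
for cam in ['top','scene']:
    c=snap(cam,cam+'1.png');P=cloud(c);np.savez(''+cam+'.npz',**c)
    print(cam,c['extrinsics'].round(3).tolist(),c['mtx'].round(1).tolist(),c.keys())
    for n in ['brick','jig','rail','stop','clip_arm','part_carton','screw_dish','pen']:
        for r in env.find_in(cam,n)[:3]:
            u,v=map(int,np.round(r['position']));print(n,(u,v),round(r['confidence'],2),P[v,u].round(3))
E
```

```text
0.0 [ 0.14788968 -0.50310552  0.23010402] [-2.51386453  1.88148314  0.00271382] [-0.22578715 -0.40832249 -0.52216043] 0.08566063903546176
top [[-0.019, 0.998, -0.057, 0.454], [-1.0, -0.019, 0.005, 0.03], [0.004, 0.057, 0.998, 1.614], [0.0, 0.0, 0.0, 1.0]] [[511.1, 0.0, 320.1], [0.0, 511.1, 196.4], [0.0, 0.0, 1.0]] dict_keys(['image', 'depth', 'mtx', 'extrinsics'])
brick (424, 220) 0.78 [ 0.465 -0.299  0.026]
brick (372, 204) 0.64 [ 0.518 -0.139  0.027]
brick (468, 239) 0.49 [ 0.403 -0.44   0.006]
jig (312, 196) 0.59 [0.547 0.047 0.01 ]
jig (291, 249) 0.3 [0.383 0.116 0.012]
rail (318, 192) 0.69 [0.559 0.028 0.021]
rail (465, 240) 0.52 [ 0.4   -0.43   0.006]
clip_arm (294, 193) 0.62 [0.557 0.103 0.026]
clip_arm (198, 185) 0.2 [0.587 0.4   0.031]
part_carton (249, 218) 0.76 [0.481 0.243 0.036]
part_carton (423, 219) 0.32 [ 0.468 -0.296  0.025]
screw_dish (377, 247) 0.66 [ 0.383 -0.154  0.003]
scene [[0.85, 0.283, -0.444, -0.026], [-0.526, 0.476, -0.704, -0.875], [0.012, 0.832, 0.554, 0.739], [0.0, 0.0, 0.0, 1.0]] [[377.4, 0.0, 321.3], [0.0, 377.4, 202.7], [0.0, 0.0, 1.0]] dict_keys(['image', 'depth', 'mtx', 'extrinsics'])
brick (340, 234) 0.93 [ 0.499 -0.151  0.033]
jig (323, 206) 0.67 [0.55  0.026 0.014]
part_carton (319, 194) 0.27 [0.577 0.098 0.015]
```

Run:
```python
from h import *
a=cv2.imread('pics/top1.png');cv2.imwrite('pics/top1c.png',cv2.resize(a[130:280,180:500],None,fx=2.5,fy=2.5,interpolation=cv2.INTER_CUBIC))
b=cv2.imread('pics/scene1.png');cv2.imwrite('pics/scene1c.png',cv2.resize(b[130:290,220:440],None,fx=3.5,fy=3.5,interpolation=cv2.INTER_CUBIC))
```

```text
(no output)
```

View pics/top1c.png

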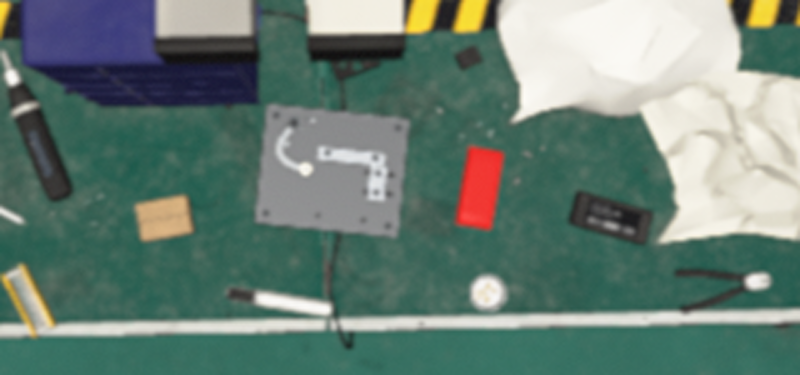

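View pics/scene1c.png

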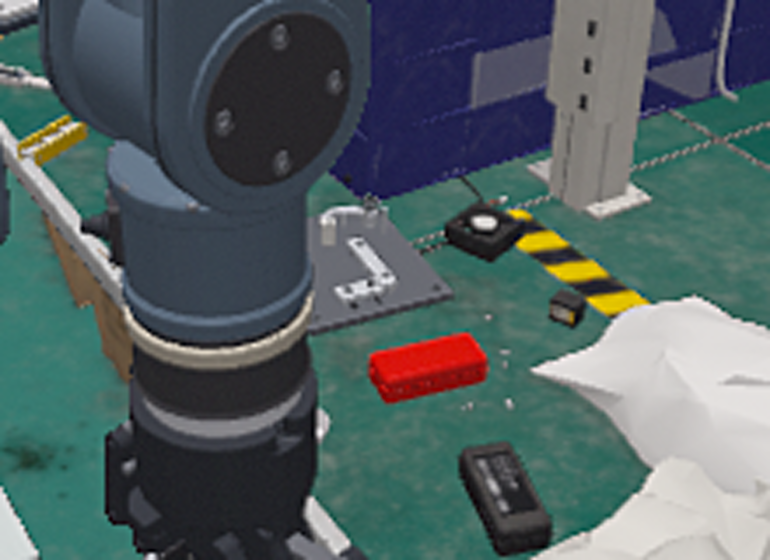

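The pictures show the black brick with its white label at full top-image pixel (424, 217), and a red look-alike at (372, 205) between it and the jig. The jig is at (313, 198), with its rail on the image-up side (world +x), its stop at image-right (world -y) and the roller at (302, 197). So the jig's axes lie close to the world's. Next I'll fit the poses.

Run:
```python
from h import *
c=dict(np.load('top.npz'));P=cloud(c);im=c['image'].astype(int)
def rect(m,name):
    q=P[m][:,:2].astype(np.float32)
    (cx,cy),(w,h),a=cv2.minAreaRect(q*1000);print(name,m.sum(),round(cx),round(cy),round(w),round(h),round(a,1),'zmed',np.median(P[m][:,2]).round(4))
x,y,z=P[...,0],P[...,1],P[...,2]
m=(abs(x-.465)<.09)&(abs(y+.3)<.09)&(z>.018); rect(m,'brick')
m=(abs(x-.52)<.08)&(abs(y+.14)<.06)&(z>.018); rect(m,'red')
u,v=np.meshgrid(np.arange(640),np.arange(400))
box=(u>275)&(u<350)&(v>165)&(v<230)
R_,G,B=im[...,0],im[...,1],im[...,2]
m=box&(abs(R_-G)<18)&(z>.006)
m=cv2.morphologyEx(m.astype(np.uint8),cv2.MORPH_OPEN,np.ones((5,5)))>0; rect(m,'jig')
w=box&(im.min(-1)>140)
for t in [(302,197),(318,192),(331,203)]: print(t,P[t[1],t[0]].round(3))
print('bright pts z>.03',P[w&(z>.025)].round(3).tolist()[:40])
```

```text
brick 587 485 -330 97 158 23.5 zmed 0.0292
red 3910 532 -140 120 135 90.0 zmed 1.1866
jig 1517 540 62 218 157 78.7 zmed 0.013
(302, 197) [0.543 0.078 0.042]
(318, 192) [0.559 0.028 0.021]
(331, 203) [ 0.524 -0.012  0.014]
bright pts z>.03 [[0.605, 0.068, 0.036], [0.602, 0.068, 0.033], [0.594, 0.102, 0.029], [0.594, 0.099, 0.031], [0.593, 0.096, 0.034], [0.591, 0.099, 0.031], [0.591, 0.096, 0.03], [0.588, 0.106, 0.03], [0.588, 0.102, 0.029], [0.587, 0.099, 0.031], [0.587, 0.096, 0.032], [0.585, 0.106, 0.029], [0.584, 0.102, 0.036], [0.584, 0.099, 0.032], [0.582, 0.109, 0.025], [0.581, 0.106, 0.032], [0.582, 0.103, 0.027], [0.578, 0.109, 0.031], [0.578, 0.106, 0.031], [0.578, 0.103, 0.031], [0.575, 0.112, 0.032], [0.575, 0.103, 0.029], [0.575, 0.099, 0.033], [0.572, 0.112, 0.03], [0.572, 0.106, 0.031], [0.572, 0.103, 0.032], [0.569, 0.112, 0.029], [0.569, 0.106, 0.027], [0.568, 0.053, 0.026], [0.566, 0.106, 0.033], [0.565, 0.05, 0.025], [0.565, 0.041, 0.031], [0.565, 0.038, 0.025], [0.565, 0.034, 0.027], [0.565, 0.028, 0.026], [0.564, 0.022, 0.028], [0.563, 0.112, 0.028], [0.563, 0.109, 0.025], [0.563, 0.106, 0.03], [0.562, 0.059, 0.027]]
```

>>> step_arm([
  [-10,-35,0,-6,1],
  [-25,-85,0,-14,1],
  [-40,-140,0,-23,1],
  [-55,-195,0,-32,1],
  [-72,-250,0,-42,1],
  [-88,-305,0,-52,1],
  [-100,-345,0,-60,1],
  [-106,-365,0,-64,1],
], grip_force=40)

```text
clock: 1.9
tcp_pos: [0.4698, -0.2977, 0.2312]
ee_rot: [-3.131, 0.256, 0.0]
ft_force: [-0.4, -0.4, 0.2]
finger_gap: 0.0853
```

```bash
cat >> h.py <<'E'
def st():
    s=env.get_state();Rm=R.from_rotvec(s['ee_rot']).as_matrix()
    print('t',round(s['clock'],2),'tcp',(s['tcp_pos']*1000).round(1),'hdg',np.degrees(np.arctan2(Rm[1,0],Rm[0,0])).round(2),'z',Rm[:,2].round(3),'F',s['ft_force'].round(2),'M',s['ft_torque'].round(2),'gap',round(s['finger_gap']*1000,1))
    return s,Rm
E
python3 - <<'E'
from h import *
s,Rm=st();print(s['qpos'].round(2))
c=snap('wrist','w1.png');np.savez('w1.npz',**c);P=cloud(c)
print(c['extrinsics'].round(3).tolist(),c['mtx'].round(0).tolist())
for r in env.find_in('wrist','brick')[:3]:
    u,v=map(int,np.round(r['position']));print((u,v),round(r['confidence'],2),P[v,u].round(3))
E
```

```text
t 1.9 tcp [ 469.8 -297.7  231.2] hdg -9.35 z [-0.  0. -1.] F [-0.36 -0.4   0.2 ] M [-0.02 -0.03 -0.03] gap 85.3
[-0.69  0.13  0.19  1.63 -0.    1.05]
[[0.987, 0.156, 0.044, 0.482], [-0.163, 0.949, 0.27, -0.228], [0.0, -0.274, 0.962, 0.374], [0.0, 0.0, 0.0, 1.0]] [[302.0, 0.0, 323.0], [0.0, 302.0, 198.0], [0.0, 0.0, 1.0]]
(343, 25) 0.73 [ 0.516 -0.148  0.031]
(329, 176) 0.62 [ 0.477 -0.3    0.031]
```

View pics/w1.png

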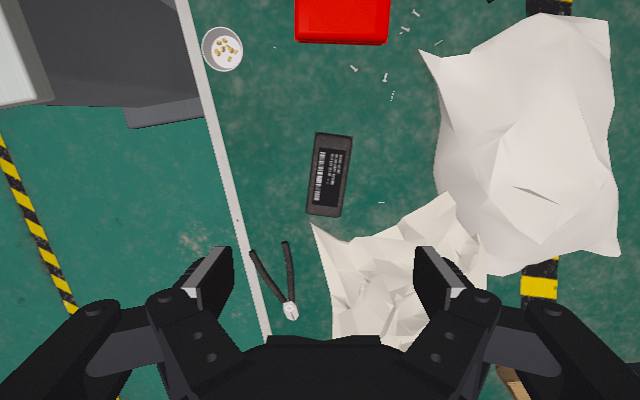

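The wrist picture shows the black brick with corners at about (316,133), (352,136), (340,217) and (306,212). The red one is at (343,20), and paper lies clear to the right and below.

Run:
```python
from h import *
c=dict(np.load('w1.npz'));P=cloud(c);im=c['image'].astype(int)
u,v=np.meshgrid(np.arange(640),np.arange(400))
m=(u>290)&(u<370)&(v>115)&(v<235)&(P[...,2]>.024)&(P[...,2]<.05)&(im.min(-1)<130)
m=cv2.morphologyEx(m.astype(np.uint8),cv2.MORPH_OPEN,np.ones((3,3)))>0
q=P[m];print(m.sum(),np.median(q[:,2]),q.mean(0))
(cx,cy),(w,h),a=cv2.minAreaRect((q[:,:2]*1000).astype(np.float32));print(cx,cy,w,h,a)
s,Rm=st()
d=np.array([cx,cy,0])-s['tcp_pos']*1000;print('tool shift',(Rm.T@d).round(1))
p=P[(im.min(-1)>150)];r=p[(abs(p[:,0]-.47)<.1)&(abs(p[:,1]+.3)<.1)];print('paper near', len(r), r[:,2].max() if len(r) else '', r.min(0),r.max(0))
```

```text
2808 0.030501685158786374 [ 0.47751559 -0.29936439  0.03026343]
476.4868469238281 -301.9038391113281 97.69654083251953 43.9132080078125 72.8544692993164
t 2.0 tcp [ 469.5 -298.1  231. ] hdg -9.46 z [-0.  0. -1.] F [-1.32 -0.26 -0.14] M [ 0.07  0.01 -0.04] gap 85.6
tool shift [  7.6   2.7 231. ]
paper near 2536 0.374273126752215 [ 0.42419616 -0.39999598 -0.00128038] [ 0.56992485 -0.20010676  0.37427313]
```

>>> step_arm([
  [3,1,25,4,1],
  [7.6,2.7,75,7.7,1],
  [7.6,2.7,125,7.7,1],
  [7.6,2.7,165,7.7,1],
  [7.6,2.7,195,7.7,1],
  [7.6,2.7,210,7.7,1],
  [7.6,2.7,217,7.7,1],
  [7.6,2.7,218,7.7,1],
])

```text
clock: 3.0
tcp_pos: [0.4756, -0.3038, 0.0141]
ee_rot: [3.105, -0.474, 0.002]
ft_force: [-0.9, -0.3, 0.7]
finger_gap: 0.0858
```

>>> step_arm([
  [0,0,0,0,0.7],
  [0,0,0,0,0.55],
  [0,0,0,0,0.45],
  [0,0,0,0,0.3],
  [0,0,0,0,0.3],
  [0,0,0,0,0.3],
  [0,0,0,0,0.3],
  [0,0,0,0,0.3],
], grip_force=50)

```text
clock: 4.0
tcp_pos: [0.4762, -0.3037, 0.0147]
ee_rot: [3.105, -0.473, 0.003]
ft_force: [-0.5, 0.3, 6.1]
finger_gap: 0.0428
```

Run:
```python
from h import *
st();c=snap('wrist','w2.png')
cv2.imwrite('pics/w2c.png',c['image'][100:400,140:500,::-1])
```

```text
t 4.0 tcp [ 476.2 -303.7   14.7] hdg -17.32 z [ 0.002 -0.002 -1.   ] F [-0.53  0.28  6.13] M [ 0.08  0.2  -0.  ] gap 42.8
```

View pics/w2c.png

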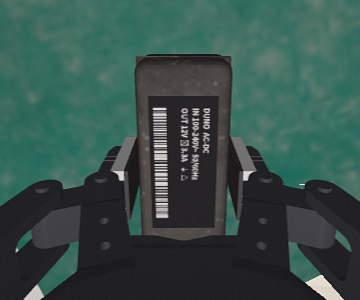

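The brick sits squarely in the pads, shown at crop (140–230, 55–240), with the finger ends in its upper half. Next: lift it and hover where the wrist camera sees the jig ahead of the brick.

>>> step_arm([
  [0,0,-15,0,0.3],
  [0,0,-60,0,0.3],
  [-2,-30,-110,-1,0.3],
  [-5,-80,-150,-3,0.3],
  [-9,-135,-175,-5,0.3],
  [-13,-195,-185,-7,0.3],
  [-17,-248,-186,-9,0.3],
  [-19,-276,-186,-9.2,0.3],
])

```text
clock: 5.05
tcp_pos: [0.5392, -0.031, 0.1995]
ee_rot: [-3.133, 0.218, 0.001]
ft_force: [-1.1, -0.5, -1.8]
finger_gap: 0.0425
```

Run:
```python
from h import *
s,Rm=st()
c=snap('wrist','w3.png');np.savez('w3.npz',**c,tcp=s['tcp_pos'],Rm=Rm);P=cloud(c)
for n in ['jig','rail','stop','clip_arm','roller_rest','brick']:
    for r in env.find_in('wrist',n)[:2]:
        u,v=map(int,np.round(r['position']));print(n,(u,v),round(r['confidence'],2),P[v,u].round(3))
```

```text
t 5.05 tcp [539.2 -31.  199.5] hdg -7.94 z [-0.001  0.001 -1.   ] F [-1.08 -0.46 -1.82] M [-0.07  0.06  0.02] gap 42.5
jig (313, 83) 0.92 [0.544 0.068 0.014]
rail (333, 121) 0.86 [0.559 0.028 0.022]
clip_arm (325, 241) 0.7 [ 0.543 -0.017  0.217]
clip_arm (337, 36) 0.59 [0.573 0.108 0.013]
roller_rest (312, 81) 0.92 [0.543 0.07  0.013]
brick (322, 242) 0.97 [ 0.542 -0.018  0.216]
```

View pics/w3.png

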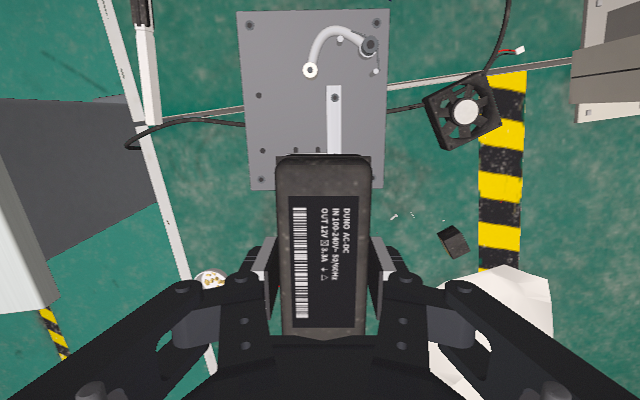

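The picture shows the plate corners at about (237,12) and (388,9), with the right edge running to (383,188). The rail runs along column 327–341 from row 86, and the roller is at (310,70). The stop is hidden under the held brick.

```bash
cat >> h.py <<'E'
def ray(c,u,v,z):
    K=c['mtx'];E=c['extrinsics'];u=np.asarray(u,float);v=np.asarray(v,float)
    d=np.stack([(u-K[0,2])/K[0,0],-(v-K[1,2])/K[1,1],-np.ones_like(u)],-1)@E[:3,:3].T
    return E[:3,3]+d*((z-E[2,3])/d[...,2])[...,None]
E
python3 - <<'E'
from h import *
f=np.load('w3.npz');c={k:f[k] for k in f};P=cloud(c);g=cv2.GaussianBlur(c['image'],(3,3),0).astype(int)
sat=g.max(-1)-g.min(-1)
def line(pts,ax):  # fit robustly with Huber
    vx,vy,x0,y0=cv2.fitLine((pts[:,:2]*1000).astype(np.float32),cv2.DIST_HUBER,0,.01,.01).ravel()
    if (vy<0 if ax=='y' else vx<0): vx,vy=-vx,-vy
    n=np.array([-vy,vx]);res=((pts[:,:2]*1000-[x0,y0])@n)
    return np.array([x0,y0]),np.array([vx,vy]),res.std()
s_=sat.astype(float)
def edge(rowcol,lo,hi,fixed,mode):  # max gradient of sat-based signal with subpixel
    sig=(g[fixed,lo:hi].astype(float) if mode=='h' else g[lo:hi,fixed].astype(float))
    d=np.abs(np.diff(sig,axis=0)).sum(-1);i=d.argmax();w=d[max(0,i-2):i+3];
    return lo+(w*np.arange(max(0,i-2),max(0,i-2)+len(w))).sum()/w.sum()+.5
out={}
for name,lo,hi,rows,z in [('L',232,256,[r for r in range(20,185,4) if not 95<r<130],.012),('Rt',378,396,[r for r in range(20,182,4) if not 70<r<120],.012),('railL',319,332,range(90,150,3),.022),('railR',335,348,range(90,150,3),.022)]:
    pts=np.array([ray(c,edge(0,lo,hi,r,'h'),r,z) for r in rows]);o=line(pts,'y');out[name]=o
    print(name,o[0].round(1),'hdg',np.degrees(np.arctan2(o[1][1],o[1][0])).round(2),'res',o[2].round(2))
for name,lo,hi,cols,z in [('Top',5,22,range(250,380,5),.012),('railTop',80,92,range(329,339,2),.022)]:
    pts=np.array([ray(c,k,edge(0,lo,hi,k,'v'),z) for k in cols]);o=line(pts,'x');out[name]=o
    print(name,o[0].round(1),'hdg',np.degrees(np.arctan2(o[1][1],o[1][0])).round(2),'res',o[2].round(2))
th=np.mean([np.arctan2(*out[k][1][::-1])-np.pi/2 for k in ['L','Rt','railL','railR']]+[np.arctan2(*out['Top'][1][::-1])])
ex=np.array([np.cos(th),np.sin(th)]);ey=np.array([-ex[1],ex[0]])
print('jig hdg',np.degrees(th))
X={k:out[k][0]@ex for k in ['L','Rt','railL','railR']};Y={k:out[k][0]@ey for k in ['Top','railTop']}
print(X,Y,'width',X['Rt']-X['L'],'rail w',X['railR']-X['railL'],'centre x est',(X['L']+X['Rt'])/2,X['railL']-12)
cx=(X['railL']-12+(X['L']+X['Rt'])/2)/2;cy=Y['Top']-90
print('jig centre',cx*ex+cy*ey)
# brick in hand: top-face edges
zt=c['tcp'][2]+.0155
b=[]
for name,lo,hi in [('bL',268,285),('bR',364,380)]:
    pts=np.array([ray(c,edge(0,lo,hi,r,'h'),r,zt) for r in range(165,230,4)]);o=line(pts,'y');b.append(o);print(name,o[0].round(1),np.degrees(np.arctan2(o[1][1],o[1][0])).round(2),o[2].round(2))
pts=np.array([ray(c,k,edge(0,148,163,k,'v'),zt) for k in range(290,360,5)]);o=line(pts,'x');print('bTop',o[0].round(1),np.degrees(np.arctan2(o[1][1],o[1][0])).round(2),o[2].round(2))
print('rel tcp in tool-heading frame (h=-7.94):')
h=np.radians(-7.94);hx=np.array([np.cos(h),np.sin(h)]);hy=np.array([-hx[1],hx[0]])
t=c['tcp'][:2]*1000
print([((q[0]-t)@hx).round(1) for q in b],((o[0]-t)@hy).round(1))
print('roller',ray(c,310.,70.,.012+.0295),'seat',cx*ex+cy*ey-10*ex-13*ey)
E
```

```text
L [469.5  66.5] hdg 82.98 res 0.15
Rt [616.1  40.6] hdg 82.94 res 1.68
railL [552.2  30.5] hdg 83.25 res 1.25
railR [566.8  28.5] hdg 82.95 res 0.99
Top [545.2 134.8] hdg -7.01 res 0.14
railTop [563.2  62.7] hdg -7.02 res 0.01
jig hdg -6.9795938
{'L': np.float32(457.96252), 'Rt': np.float32(606.56305), 'railL': np.float32(544.435), 'railR': np.float32(559.0957)} {'Top': np.float32(200.07925), 'railTop': np.float32(130.63878)} width 148.60052 rail w 14.660706 centre x est 532.2628 532.435
jig centre [541.7803   44.57469]
bL [524.2   5.8] 81.95 0.22
bR [565.4  -3.1] 82.05 0.29
bTop [547.4  21.7] -7.98 0.03
rel tcp in tool-heading frame (h=-7.94):
[np.float64(-20.0), np.float64(22.0)] 53.3
roller [0.54304036 0.07696682 0.0415    ] seat [530.27466   32.886185]
```

Run:
```python
from h import *
c=dict(np.load('top.npz'))
a=np.radians(-6.98);ex=np.array([np.cos(a),np.sin(a)]);ey=np.array([-ex[1],ex[0]]);C=np.array([541.8,44.6])
im=c['image'].mean(-1)
# resample at z=20mm in jig frame: average brightness along y for x in -28..-10 ; and reference along top edge at z=12
def prof(z,xs,ys):
    r=[]
    for y in ys:
        v=[]
        for x in xs:
            w=C+x*ex+y*ey;u,vv=px(c,[w[0]/1e3,w[1]/1e3,z]);v.append(cv2.getRectSubPix(im.astype(np.float32),(1,1),(float(u),float(vv)))[0,0])
        r.append(np.mean(v))
    return np.array(r)
ys=np.arange(-100,-20,3);print('stop',list(zip(ys.tolist(),prof(.020,np.arange(-26,-8,3),ys).round().tolist())))
ys=np.arange(76,104,3);print('top edge',list(zip(ys.tolist(),prof(.012,np.arange(-60,-20,5),ys).round().tolist())))
```

```text
stop [(-100, 96.0), (-97, 95.0), (-94, 93.0), (-91, 98.0), (-88, 115.0), (-85, 133.0), (-82, 140.0), (-79, 138.0), (-76, 131.0), (-73, 126.0), (-70, 134.0), (-67, 163.0), (-64, 197.0), (-61, 208.0), (-58, 198.0), (-55, 195.0), (-52, 207.0), (-49, 208.0), (-46, 180.0), (-43, 144.0), (-40, 134.0), (-37, 139.0), (-34, 142.0), (-31, 142.0), (-28, 142.0), (-25, 142.0), (-22, 142.0)]
top edge [(76, 142.0), (79, 141.0), (82, 142.0), (85, 145.0), (88, 139.0), (91, 120.0), (94, 99.0), (97, 90.0), (100, 90.0), (103, 91.0)]
```

>>> step_arm([
  [-3,-5,10,-0.95,0.3],
  [-10,-15,40,-0.95,0.3],
  [-18,-28,75,-0.95,0.3],
  [-20.6,-31.6,105,-0.95,0.3],
  [-20.6,-31.6,130,-0.95,0.3],
  [-20.6,-31.6,142,-0.95,0.3],
  [-20.6,-31.6,145,-0.95,0.3],
  [-20.6,-31.6,145,-0.95,0.3],
], grip_force=80)

```text
clock: 6.4
tcp_pos: [0.5241, 0.0, 0.0551]
ee_rot: [3.135, -0.197, 0.002]
ft_force: [0.1, 0.1, -2.2]
finger_gap: 0.0421
```

```bash
cat >> h.py <<'E'
a0=np.radians(-6.98);EX=np.array([np.cos(a0),np.sin(a0)]);EY=np.array([-EX[1],EX[0]]);CJ=np.array([541.8,44.6])
def sj(ret=False):
    s,Rm=st();d=s['tcp_pos'][:2]*1000-CJ;F=s['ft_force']
    print('JIG tcp x %.1f y %.1f z %.1f | Fx %.2f Fy %.2f Fz %.2f'%(d@EX,d@EY,s['tcp_pos'][2]*1000,F[:2]@EX,F[:2]@EY,F[2]))
E
python3 - <<'E'
from h import *
sj()
c=snap('wrist','w4.png');np.savez('w4.npz',**c)
E
```

```text
t 6.4 tcp [524.1   0.   55.1] hdg -7.19 z [ 0.001 -0.    -1.   ] F [ 0.07  0.09 -2.15] M [ 0.    0.   -0.04] gap 42.1
JIG tcp x -12.2 y -46.4 z 55.1 | Fx 0.06 Fy 0.10 Fz -2.15
```

View pics/w4.png

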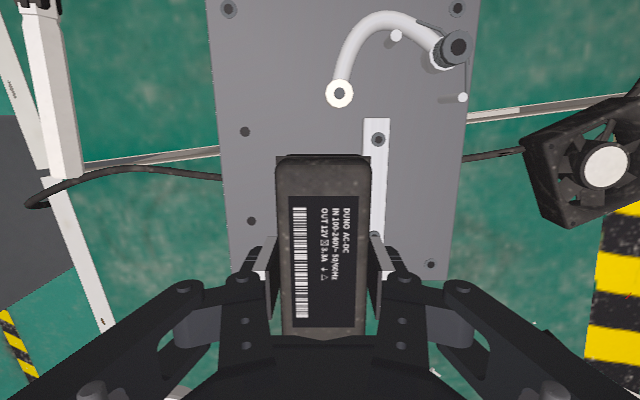

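The picture shows the brick's leading end at row 156 and the roller ahead of it at (340,93). The rail face is about 1.5 mm clear of the brick's side. From the first top image the stop face is near jig y = -46, a setting of about 16 mm. I'll go down until just clear of the stop and approach the roller.

>>> step_arm([
  [-0.5,0,5,0,0.3],
  [-1.5,0,10,0,0.3],
  [-1.5,0,15,0,0.3],
  [-1.5,0,17,0,0.3],
  [-1.5,-4,17,0,0.3],
  [-1.5,-8,17,0,0.3],
  [-1.5,-11,17,0,0.3],
  [-1.5,-12,17,0,0.3],
])

```text
clock: 7.45
tcp_pos: [0.5237, 0.0127, 0.0375]
ee_rot: [3.135, -0.196, 0.0]
ft_force: [0.5, 0.1, -2.0]
finger_gap: 0.0419
```

```bash
python3 -c "
from h import *
sj()"
```

```text
t 7.45 tcp [523.7  12.7  37.5] hdg -7.15 z [ 0. -0. -1.] F [ 0.53  0.07 -2.04] M [-0.01 -0.    0.02] gap 41.9
JIG tcp x -14.1 y -33.9 z 37.5 | Fx 0.52 Fy 0.13 Fz -2.04
```

>>> step_arm([
  [0,-1.5,0,0,0.3],
  [0,-3,0,0,0.3],
  [0,-4.5,0,0,0.3],
  [0,-6,0,0,0.3],
  [0,-7.5,0,0,0.3],
  [0,-9,0,0,0.3],
  [0,-10.5,0,0,0.3],
  [0,-12,0,0,0.3],
])

```text
clock: 8.45
tcp_pos: [0.525, 0.0233, 0.0374]
ee_rot: [3.133, -0.197, 0.0]
ft_force: [-0.5, -3.0, -1.1]
finger_gap: 0.0421
```

```bash
python3 -c "
from h import *
sj()"
```

```text
t 8.45 tcp [525.   23.3  37.4] hdg -7.21 z [-0.    -0.002 -1.   ] F [-0.54 -2.97 -1.08] M [-0.74  0.16 -0.07] gap 42.1
JIG tcp x -14.1 y -23.2 z 37.4 | Fx -0.18 Fy -3.02 Fz -1.08
```

>>> step_arm([
  [0,-2,0,0,0.3],
  [0,-4,0,0,0.3],
  [0,-6,0,0,0.3],
  [0,-8,0,0,0.3],
  [0,-10,0,0,0.3],
  [0,-12,0,0,0.3],
  [0,-14,0,0,0.3],
  [0,-16,0,0,0.3],
])

```text
clock: 9.45
tcp_pos: [0.5269, 0.0391, 0.0374]
ee_rot: [3.133, -0.197, -0.0]
ft_force: [-1.1, -6.2, -1.2]
finger_gap: 0.0419
```

```bash
python3 -c "
from h import *
sj()"
```

```text
t 9.45 tcp [526.9  39.1  37.4] hdg -7.21 z [-0.    -0.003 -1.   ] F [-1.14 -6.17 -1.23] M [-1.47  0.24  0.  ] gap 41.9
JIG tcp x -14.1 y -7.3 z 37.4 | Fx -0.38 Fy -6.26 Fz -1.23
```

>>> step_arm([
  [0,-2,0,0,0.3],
  [0,-4,0,0,0.3],
  [0,-6,0,0,0.3],
  [0,-8.5,0,0,0.3],
  [0,-11,0,0,0.3],
  [0,-13.5,0,0,0.3],
  [0,-16,0,0,0.3],
  [0,-18,0,0,0.3],
])

```text
clock: 10.45
tcp_pos: [0.5297, 0.055, 0.0377]
ee_rot: [3.128, -0.199, 0.002]
ft_force: [-1.0, -10.7, 0.1]
finger_gap: 0.0419
```

Run:
```python
from h import *
sj()
b=snap('scene')['image'];cv2.imwrite('pics/s5.png',cv2.resize(b[150:260,270:400,::-1],None,fx=5,fy=5,interpolation=cv2.INTER_CUBIC))
```

```text
t 10.45 tcp [529.7  55.   37.7] hdg -7.29 z [ 0.001 -0.007 -1.   ] F [ -1.02 -10.71   0.1 ] M [-2.39  0.15 -0.14] gap 41.9
JIG tcp x -13.3 y 8.8 z 37.7 | Fx 0.29 Fy -10.76 Fz 0.10
```

View pics/s5.png

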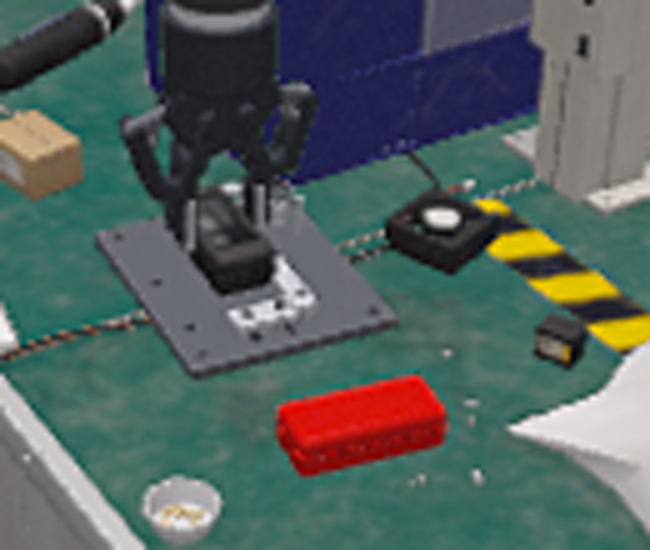

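The picture shows the brick held behind the stop bar (bar at about (230–310, 295–320)), drawn back against the roller, with the bystanders untouched. I'll go a bit further back, then down.

>>> step_arm([
  [0,-1.5,0,0,0.3],
  [0,-3,0,0,0.3],
  [0,-3,1.5,0,0.3],
  [0,-3,3,0,0.3],
  [0,-3,4.5,0,0.3],
  [0,-3,6,0,0.3],
  [0,-3,7.5,0,0.3],
  [0,-3,9,0,0.3],
])

```text
clock: 11.5
tcp_pos: [0.5315, 0.0578, 0.0307]
ee_rot: [3.129, -0.2, 0.007]
ft_force: [-1.3, -11.3, 4.4]
finger_gap: 0.0416
```

```bash
python3 -c "
from h import *
sj()"
```

```text
t 11.5 tcp [531.5  57.8  30.7] hdg -7.3 z [ 0.004 -0.007 -1.   ] F [ -1.31 -11.29   4.44] M [-2.19  0.27 -0.06] gap 41.6
JIG tcp x -11.9 y 11.8 z 30.7 | Fx 0.07 Fy -11.37 Fz 4.44
```

>>> step_arm([
  [-0.3,0,1,0,0.3],
  [-0.6,0,2,0,0.3],
  [-0.8,0,2.5,0,0.3],
  [-0.8,0,3,0,0.3],
  [-0.8,0,3.5,0,0.3],
  [-0.8,0,4,0,0.3],
  [-0.8,0,4.5,0,0.3],
  [-0.8,0,4.5,0,0.3],
])

```text
clock: 12.5
tcp_pos: [0.5311, 0.0579, 0.027]
ee_rot: [3.129, -0.2, 0.008]
ft_force: [-1.8, -12.0, 8.2]
finger_gap: 0.0418
```

```bash
python3 -c "
from h import *
sj()"
```

```text
t 12.5 tcp [531.1  57.9  27. ] hdg -7.31 z [ 0.005 -0.007 -1.   ] F [ -1.8  -12.03   8.22] M [-2.27  0.48 -0.14] gap 41.8
JIG tcp x -12.2 y 11.9 z 27.0 | Fx -0.33 Fy -12.16 Fz 8.22
```

>>> step_arm([
  [0,0,0.3,0,0.3],
  [0,0,0.6,0,0.3],
  [0,0,0.9,0,0.3],
  [0,0,1.2,0,0.3],
  [0,0,1.5,0,0.3],
  [0,0,1.8,0,0.3],
  [0,0,2,0,0.3],
  [0,0,2,0,0.3],
])

```text
clock: 13.5
tcp_pos: [0.5311, 0.0579, 0.0269]
ee_rot: [3.128, -0.2, 0.009]
ft_force: [-4.7, -11.6, 16.9]
finger_gap: 0.0419
```

```bash
python3 -c "
from h import *
sj()"
```

```text
t 13.5 tcp [531.1  57.9  26.9] hdg -7.3 z [ 0.005 -0.007 -1.   ] F [ -4.7  -11.62  16.87] M [-2.25  1.37 -0.16] gap 41.9
JIG tcp x -12.2 y 11.9 z 26.9 | Fx -3.25 Fy -12.11 Fz 16.87
```

>>> step_arm([
  [0,0,-0.5,0,0.3],
  [0,0,-1,0,0.3],
  [0,0,-1,0,0.3],
  [0.3,0,-1,0,0.3],
  [0.6,0,-1,0,0.3],
  [0.9,0,-1,0,0.3],
  [1.2,0,-1,0,0.3],
  [1.5,0,-1,0,0.3],
])

```text
clock: 14.5
tcp_pos: [0.5312, 0.0579, 0.0269]
ee_rot: [3.129, -0.2, 0.004]
ft_force: [-6.6, -12.2, 15.5]
finger_gap: 0.0421
```

```bash
python3 -c "
from h import *
sj()"
```

```text
t 14.5 tcp [531.2  57.9  26.9] hdg -7.3 z [ 0.002 -0.007 -1.   ] F [ -6.57 -12.2   15.5 ] M [-2.18  1.67 -0.16] gap 42.1
JIG tcp x -12.1 y 11.9 z 26.9 | Fx -5.04 Fy -12.91 Fz 15.50
```

>>> step_arm([
  [0.3,0,0,0,0.3],
  [0.6,0,0,0,0.3],
  [0.9,0,0,0,0.3],
  [1.2,0,0,0,0.3],
  [1.4,0,0,0,0.3],
  [1.6,0,0,0,0.3],
  [1.6,0,0,0,0.3],
  [1.6,0,0,0,0.3],
])

```text
clock: 15.5
tcp_pos: [0.5312, 0.0579, 0.0268]
ee_rot: [3.129, -0.199, -0.001]
ft_force: [-10.6, -10.8, 16.6]
finger_gap: 0.0418
```

```bash
python3 -c "
from h import *
sj()"
```

```text
t 15.5 tcp [531.2  57.9  26.8] hdg -7.29 z [-0.001 -0.007 -1.   ] F [-10.63 -10.78  16.64] M [-2.13  2.2  -0.14] gap 41.8
JIG tcp x -12.1 y 11.9 z 26.8 | Fx -9.24 Fy -11.99 Fz 16.64
```

>>> step_arm([
  [0,0,-0.3,0,0.3],
  [0,0,-0.6,0,0.3],
  [0,0,-0.9,0,0.3],
  [0,0,-1.2,0,0.3],
  [0,0,-1.5,0,0.3],
  [0,0,-1.8,0,0.3],
  [0,0,-2,0,0.3],
  [0,0,-2,0,0.3],
])

```text
clock: 16.5
tcp_pos: [0.5313, 0.0579, 0.0269]
ee_rot: [3.129, -0.199, -0.001]
ft_force: [-6.4, -10.5, 9.0]
finger_gap: 0.0419
```

Run:
```python
from h import *
sj()
c=snap('wrist');cv2.imwrite('pics/w6.png',c['image'][0:400,100:500,::-1]);np.savez('w6.npz',**c)
```

```text
t 16.5 tcp [531.3  57.9  26.9] hdg -7.27 z [-0.001 -0.006 -1.   ] F [ -6.38 -10.51   9.  ] M [-2.12  1.3  -0.04] gap 41.9
JIG tcp x -12.0 y 11.9 z 26.9 | Fx -5.06 Fy -11.21 Fz 9.00
```

View pics/w6.png

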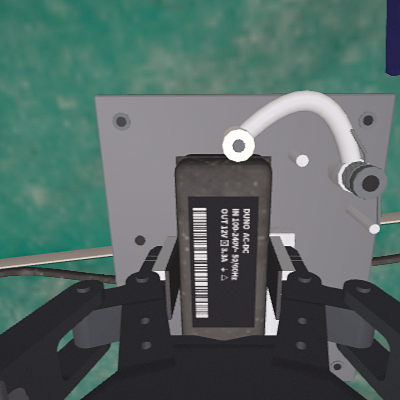

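>>> step_arm([
  [0.2,0,-0.2,0,0.3],
  [0.4,0,-0.4,0,0.3],
  [0.6,0,-0.5,0,0.3],
  [0.8,0,-0.5,0,0.3],
  [1,0,-0.5,0,0.3],
  [1.2,0,-0.5,0,0.3],
  [1.4,0,-0.5,0,0.3],
  [1.4,0,-0.5,0,0.3],
])

```text
clock: 17.55
tcp_pos: [0.5323, 0.0577, 0.0269]
ee_rot: [3.129, -0.199, -0.003]
ft_force: [-6.5, -10.3, 6.9]
finger_gap: 0.0417
```

```bash
python3 -c "
from h import *
sj()"
```

```text
t 17.55 tcp [532.3  57.7  26.9] hdg -7.27 z [-0.002 -0.006 -1.   ] F [ -6.46 -10.28   6.86] M [-2.08  1.25  0.01] gap 41.7
JIG tcp x -11.1 y 11.9 z 26.9 | Fx -5.16 Fy -10.99 Fz 6.86
```

>>> step_arm([
  [0.2,0,0,0,0.3],
  [0.4,0,0,0,0.3],
  [0.6,0,0,0,0.3],
  [0.8,0,0,0,0.3],
  [1,0,0,0,0.3],
  [1.2,0,0,0,0.3],
  [1.4,0,0,0,0.3],
  [1.4,0,0,0,0.3],
])

```text
clock: 18.55
tcp_pos: [0.5323, 0.0577, 0.0269]
ee_rot: [3.129, -0.199, -0.007]
ft_force: [-9.4, -10.2, 10.7]
finger_gap: 0.0419
```

```bash
python3 -c "
from h import *
sj()"
```

```text
t 18.55 tcp [532.3  57.7  26.9] hdg -7.26 z [-0.005 -0.006 -1.   ] F [ -9.4  -10.23  10.66] M [-2.11  1.97 -0.04] gap 41.9
JIG tcp x -11.0 y 11.9 z 26.9 | Fx -8.08 Fy -11.30 Fz 10.66
```

>>> step_arm([
  [0,0,-0.2,0,0.3],
  [0,0,-0.4,0,0.3],
  [0,0,-0.6,0,0.3],
  [0,0,-0.8,0,0.3],
  [0,0,-1,0,0.3],
  [0,0,-1.2,0,0.3],
  [0,0,-1.4,0,0.3],
  [0,0,-1.4,0,0.3],
])

```text
clock: 19.55
tcp_pos: [0.5323, 0.0577, 0.027]
ee_rot: [3.129, -0.199, -0.007]
ft_force: [-6.2, -10.4, 5.2]
finger_gap: 0.0418
```

```bash
python3 -c "
from h import *
sj()"
```

```text
t 19.55 tcp [532.3  57.7  27. ] hdg -7.26 z [-0.005 -0.006 -1.   ] F [ -6.16 -10.38   5.2 ] M [-2.    1.36 -0.  ] gap 41.8
JIG tcp x -11.0 y 11.9 z 27.0 | Fx -4.85 Fy -11.06 Fz 5.20
```

>>> step_arm([
  [0.2,0,-0.1,0,0.3],
  [0.4,0,-0.2,0,0.3],
  [0.6,0,-0.3,0,0.3],
  [0.8,0,-0.4,0,0.3],
  [1,0,-0.5,0,0.3],
  [1,0,-0.6,0,0.3],
  [1,0,-0.7,0,0.3],
  [1,0,-0.7,0,0.3],
])

```text
clock: 20.55
tcp_pos: [0.5324, 0.0577, 0.027]
ee_rot: [3.129, -0.198, -0.01]
ft_force: [-7.3, -10.5, 3.4]
finger_gap: 0.042
```

```bash
python3 -c "
from h import *
sj()"
```

```text
t 20.55 tcp [532.4  57.7  27. ] hdg -7.25 z [-0.007 -0.006 -1.   ] F [ -7.34 -10.52   3.45] M [-2.04  1.5  -0.  ] gap 42.0
JIG tcp x -11.0 y 11.9 z 27.0 | Fx -6.00 Fy -11.34 Fz 3.45
```

Fx of -6 N with Fz down at 3.4 N and no slip means the brick bears on the rail. Now I'll ease it along towards the stop.

>>> step_arm([
  [0,0.3,0,-0.1,0.3],
  [0,0.8,0,-0.2,0.3],
  [0,1.4,0,-0.3,0.3],
  [0,2,0,-0.3,0.3],
  [0,2.6,0,-0.3,0.3],
  [0,3.2,0,-0.3,0.3],
  [0,3.8,0,-0.3,0.3],
  [0,4.4,0,-0.3,0.3],
])

```text
clock: 21.55
tcp_pos: [0.5321, 0.0559, 0.027]
ee_rot: [3.135, -0.189, -0.01]
ft_force: [-6.4, -4.5, 2.9]
finger_gap: 0.0419
```

```bash
python3 -c "
from h import *
sj()"
```

```text
t 21.55 tcp [532.1  55.9  27. ] hdg -6.89 z [-0.006 -0.    -1.   ] F [-6.36 -4.45  2.92] M [-0.85  1.37 -0.09] gap 41.9
JIG tcp x -11.0 y 10.1 z 27.0 | Fx -5.77 Fy -5.19 Fz 2.92
```

>>> step_arm([
  [0,0.6,0,0,0.3],
  [0,1.2,0,0,0.3],
  [0,1.8,0,0,0.3],
  [0,2.4,0,0,0.3],
  [0,3,0,0,0.3],
  [0,3.6,0,0,0.3],
  [0,4.2,0,0,0.3],
  [0,4.8,0,0,0.3],
])

```text
clock: 22.55
tcp_pos: [0.5315, 0.0518, 0.027]
ee_rot: [-3.135, 0.188, 0.01]
ft_force: [-6.2, -2.7, 2.3]
finger_gap: 0.042
```

```bash
python3 -c "
from h import *
sj()"
```

```text
t 22.55 tcp [531.5  51.8  27. ] hdg -6.87 z [-0.006  0.001 -1.   ] F [-6.16 -2.65  2.31] M [-0.59  1.44 -0.12] gap 42.0
JIG tcp x -11.1 y 5.8 z 27.0 | Fx -5.79 Fy -3.38 Fz 2.31
```

>>> step_arm([
  [0,0.4,0,0,0.3],
  [0,0.8,0,0,0.3],
  [0,1.2,0,0,0.3],
  [0,1.6,0,0,0.3],
  [0,2,0,0,0.3],
  [0,2.4,0,0,0.3],
  [0,2.8,0,0,0.3],
  [0,3.2,0,0,0.3],
])

```text
clock: 23.55
tcp_pos: [0.5312, 0.049, 0.027]
ee_rot: [-3.134, 0.188, 0.01]
ft_force: [-7.7, -1.6, 2.7]
finger_gap: 0.042
```

```bash
python3 -c "
from h import *
sj()"
```

```text
t 23.55 tcp [531.2  49.   27. ] hdg -6.86 z [-0.006  0.002 -1.   ] F [-7.66 -1.56  2.72] M [-0.45  1.35 -0.14] gap 42.0
JIG tcp x -11.0 y 3.0 z 27.0 | Fx -7.41 Fy -2.48 Fz 2.72
```

>>> step_arm([
  [0,0.3,0,0,0.3],
  [0,0.6,0,0,0.3],
  [0,0.9,0,0,0.3],
  [0,1.2,0,0,0.3],
  [0,1.5,0,0,0.3],
  [0,1.8,0,0,0.3],
  [0,2.1,0,0,0.3],
  [0,2.4,0,0,0.3],
])

```text
clock: 24.55
tcp_pos: [0.531, 0.0469, 0.027]
ee_rot: [-3.134, 0.187, 0.009]
ft_force: [-6.7, -0.8, 2.5]
finger_gap: 0.0421
```

```bash
python3 -c "
from h import *
sj()"
```

```text
t 24.55 tcp [531.   46.9  27. ] hdg -6.84 z [-0.006  0.003 -1.   ] F [-6.69 -0.8   2.54] M [-0.29  1.33 -0.2 ] gap 42.1
JIG tcp x -11.0 y 1.0 z 27.0 | Fx -6.54 Fy -1.60 Fz 2.54
```

>>> step_arm([
  [-0.1,0.3,0,0,0.3],
  [-0.2,0.6,0,0,0.3],
  [-0.3,0.9,0,0,0.3],
  [-0.4,1.2,0,0,0.3],
  [-0.4,1.5,0,0,0.3],
  [-0.4,1.8,0,0,0.3],
  [-0.4,2.1,0,0,0.3],
  [-0.4,2.4,0,0,0.3],
])

```text
clock: 25.55
tcp_pos: [0.5309, 0.0469, 0.0271]
ee_rot: [-3.129, 0.186, 0.008]
ft_force: [-5.1, 4.3, 1.3]
finger_gap: 0.0417
```

```bash
python3 -c "
from h import *
sj()"
```

```text
t 25.55 tcp [530.9  46.9  27.1] hdg -6.8 z [-0.004  0.008 -1.   ] F [-5.13  4.3   1.27] M [ 0.76  1.03 -0.3 ] gap 41.7
JIG tcp x -11.1 y 0.9 z 27.1 | Fx -5.62 Fy 3.65 Fz 1.27
```

Home is felt: y stopped at 0.9 and Fy went from -1.6 to +3.7 N, which agrees with the stop setting seen from above. I'll relax the side and end loads and press down lightly before letting go.

>>> step_arm([
  [0,-0.2,0.2,0,0.3],
  [0,-0.4,0.4,0,0.3],
  [-0.1,-0.6,0.7,0,0.3],
  [-0.2,-0.7,1,0,0.3],
  [-0.3,-0.8,1.3,0,0.3],
  [-0.4,-0.8,1.6,0,0.3],
  [-0.5,-0.8,1.8,0,0.3],
  [-0.5,-0.8,1.8,0,0.3],
])

```text
clock: 26.55
tcp_pos: [0.5309, 0.0469, 0.027]
ee_rot: [-3.131, 0.186, 0.006]
ft_force: [-7.7, 2.4, 8.6]
finger_gap: 0.0416
```

```bash
python3 -c "
from h import *
sj()"
```

```text
t 26.55 tcp [530.9  46.9  27. ] hdg -6.81 z [-0.003  0.006 -1.   ] F [-7.65  2.35  8.61] M [ 0.29  1.61 -0.18] gap 41.6
JIG tcp x -11.1 y 1.0 z 27.0 | Fx -7.88 Fy 1.41 Fz 8.61
```

>>> step_arm([
  [-0.3,0,0,0,0.3],
  [-0.6,0,0,0,0.3],
  [-0.9,0,-0.2,0,0.3],
  [-1.2,0,-0.4,0,0.3],
  [-1.4,0,-0.6,0,0.3],
  [-1.6,0,-0.6,0,0.3],
  [-1.6,0,-0.6,0,0.3],
  [-1.6,0,-0.6,0,0.3],
], grip_force=50)

```text
clock: 27.55
tcp_pos: [0.5309, 0.0468, 0.027]
ee_rot: [-3.131, 0.187, 0.001]
ft_force: [-4.8, 3.6, 5.7]
finger_gap: 0.0418
```

```bash
python3 -c "
from h import *
sj()"
```

```text
t 27.55 tcp [530.9  46.8  27. ] hdg -6.82 z [-0.     0.005 -1.   ] F [-4.85  3.62  5.65] M [ 0.69  0.95 -0.27] gap 41.8
JIG tcp x -11.1 y 0.9 z 27.0 | Fx -5.25 Fy 3.00 Fz 5.65
```

>>> step_arm([
  [-0.3,-0.3,0,0,0.4],
  [-0.5,-0.5,0,0,0.46],
  [-0.5,-0.5,0,0,0.48],
  [-0.5,-0.5,0,0,0.5],
  [-0.5,-0.5,0,0,0.52],
  [-0.5,-0.5,0,0,0.54],
  [-0.5,-0.5,0,0,0.56],
  [-0.5,-0.5,0,0,0.58],
], grip_force=20)

```text
clock: 28.55
tcp_pos: [0.5311, 0.0446, 0.0263]
ee_rot: [3.136, -0.189, 0.001]
ft_force: [0.4, 0.9, -1.6]
finger_gap: 0.0497
```

```bash
python3 -c "
from h import *
sj()"
```

```text
t 28.55 tcp [531.1  44.6  26.3] hdg -6.89 z [ 0.001 -0.    -1.   ] F [ 0.36  0.94 -1.56] M [ 0.   -0.    0.03] gap 49.7
JIG tcp x -10.7 y -1.3 z 26.3 | Fx 0.24 Fy 0.97 Fz -1.56
```

>>> step_arm([
  [0,0,0,0,0.65],
  [0,0,0,0,0.7],
  [0,0,0,0,0.75],
  [0,0,-5,0,0.75],
  [0,0,-20,0,0.75],
  [0,0,-50,0,0.75],
  [0,0,-85,0,0.75],
  [0,0,-100,0,0.75],
])

```text
clock: 29.55
tcp_pos: [0.5327, 0.0448, 0.13]
ee_rot: [-3.136, 0.188, -0.009]
ft_force: [1.1, 0.4, -0.2]
finger_gap: 0.064
```

>>> step_arm([
  [0,8,-10,0,0.75],
  [0,25,-25,0,0.75],
  [0,45,-45,0,0.75],
  [0,60,-60,0,0.75],
  [0,70,-70,0,0.75],
  [0,70,-75,0,0.75],
  [0,70,-75,0,0.75],
  [0,70,-75,0,0.75],
])

```text
clock: 30.55
tcp_pos: [0.5221, -0.0241, 0.2005]
ee_rot: [-3.136, 0.187, 0.002]
ft_force: [-0.5, 0.5, 0.1]
finger_gap: 0.064
```

Run:
```python
from h import *
sj()
c=snap('wrist');np.savez('w7.npz',**c);cv2.imwrite('pics/w7.png',cv2.resize(c['image'][0:250,180:500,::-1],None,fx=2.4,fy=2.4,interpolation=cv2.INTER_CUBIC))
```

```text
t 30.55 tcp [522.1 -24.1 200.5] hdg -6.83 z [-0.001  0.    -1.   ] F [-0.51  0.47  0.07] M [-0.03 -0.05 -0.  ] gap 64.0
JIG tcp x -11.3 y -70.6 z 200.5 | Fx -0.57 Fy 0.41 Fz 0.07
```

View pics/w7.png

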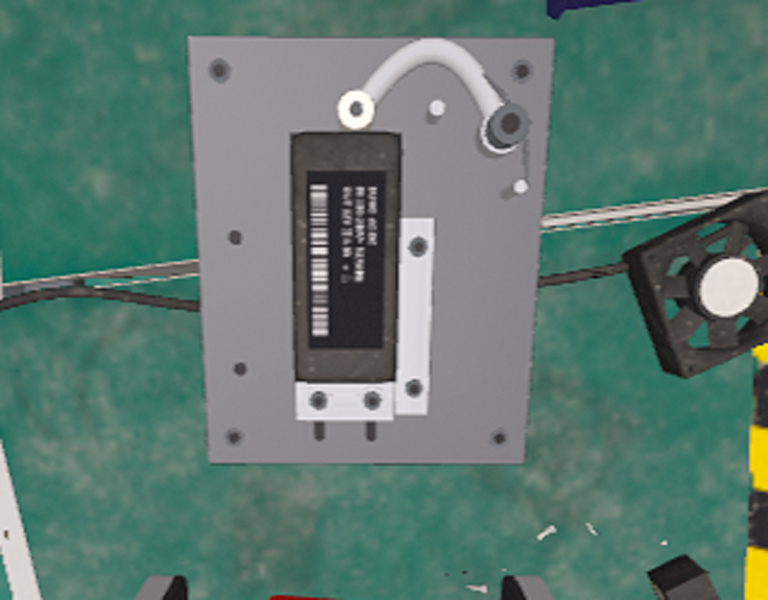

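The picture shows the brick flush along the rail (crop column 400) and against the stop bar (row 382), with the roller bearing on its far end at (356,108). I'll check flatness and gaps by number.

Run:
```python
from h import *
f=np.load('w7.npz');c={k:f[k] for k in f};P=cloud(c)
J=(P[...,:2]*1000-CJ)@np.stack([EX,EY],1);z=P[...,2]*1000
m=(z>34)&(z<50)&(J[...,0]>-29)&(J[...,0]<9)&(J[...,1]>-40)&(J[...,1]<46)
A=np.c_[J[m],np.ones(m.sum())];k,*_=np.linalg.lstsq(A,z[m],rcond=None);print('top: n',m.sum(),'slope/100mm x,y',k[:2]*100,'z at centre',k@[-10,4,1])
pm=(J[...,0]>-65)&(J[...,0]<-40)&(abs(J[...,1])<60)&(z<25);print('plate z',np.median(z[pm]))
def w(col,row): 
    p=ray(c,180+col/2.4,row/2.4,.042)[:2]*1000-CJ;return (p@EX).round(1),(p@EY).round(1)
g=cv2.GaussianBlur(c['image'],(3,3),0).astype(float)
L=[];
for r in range(65,150,4):
    d=np.abs(np.diff(g[r,295:310],axis=0)).sum(-1);u=295+d.argmax()+.5;p=ray(c,u,r,.042);L.append(p[:2]*1000)
L=np.array(L,np.float32);vx,vy,*_=cv2.fitLine(L,cv2.DIST_HUBER,0,.01,.01).ravel();print('left edge hdg-90',np.degrees(np.arctan2(vy,vx))%180-90,'jig x',np.median((L-CJ)@EX))
print('far end y',w(345,133),'near end',w(345,380))
```

```text
top: n 3726 slope/100mm x,y [0.05219327 0.06676795] z at centre 42.89310453089525
plate z 12.509385579261345
left edge hdg-90 -6.9677887 jig x -31.667463321343394
far end y (np.float64(-10.1), np.float64(49.2)) near end (np.float64(-9.8), np.float64(-45.2))
```

```bash
python3 -c "
from h import *
sj();print(env.hand_in())"
```

```text
t 30.6 tcp [522.  -24.1 200.4] hdg -6.83 z [-0.001  0.    -1.   ] F [-0.31  0.67 -0.72] M [ 0.03  0.07 -0.04] gap 64.0
JIG tcp x -11.3 y -70.6 z 200.4 | Fx -0.39 Fy 0.63 Fz -0.72
the job is handed in; nothing more can be done
None
```

The black brick is in the jig, held by the sprung arm alone, and I handed the job in at 30.6 s of the 64 s allowed.

**What I did**
- I held the brick about 3 mm clear of the stop and pushed the arm back until it resisted with about 11–12 N. I then lowered the brick and pressed it onto the plate.
- I pressed it against the rail. Plate friction held it at first. It counted as bearing once the side force was about 6 N, the down force was only 3.4 N and it no longer moved.
- The arm then eased it along the rail, with my hand moving at about 2 to 5 mm/s. At home, the motion stopped and the end force went from -1.6 to +3.7 N. I relaxed the loads and opened the fingers slowly.

**Last checks (from the wrist camera)**
- **Flat:** the top face slopes less than 0.1 mm per 100 mm and stands 30.4 mm above the plate, against a true height of 30 mm.
- **Square:** its side lies at -6.97°, against -6.98° for the jig.
- **Seated:** the near end is at about y -45 mm in the jig's frame, where the first top view put the stop face (-46 mm). In the picture it is flush to rail and stop, with the roller on its far end.
- **Clear:** the gripper had withdrawn and touched nothing. The red look-alike and most of the bystanders were in place in the mid-job picture, but I took no final picture of the whole bench.

No check failed. I did not read the clip-arm angle directly.

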